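Grease, load and latch the breaker test jig

ROBOT

A 6-joint arm with a two-finger parallel gripper is mounted at the origin on a cart in front of the work surface, level with it; the furniture and walls round the work are solid. World frame = base frame: x ahead of the robot, y to its left, z up, the work surface at z = 0. Lengths are in m, angles in rad, forces in N, time in s.
With the tool pointing down it reaches from about 0.35 to 0.975 m from the base axis. Payload 7.1 kg.
Tool frame: the origin (TCP) lies midway between the tips of the shut fingers; the grasp point (between the pads) lies 19 mm behind it; z points along the fingers, y is the line along which they close (so a half turn about z gives the same grasp; the last joint's range is limited). The gripper opens to 88 mm and grips with 3 to 60 N. Pads are 20 mm wide; open, the fingers measure 115 mm over their backs; the gripper's body (75 mm by 178 mm) begins 61 mm behind the grasp point.
Start: joints at [-1.161, 0.423, 1.63, -0, 1.089, -0.019], TCP at [0.26, -0.568, 0.223] pointing down, gripper open.
Joint ranges: [-3, 3], [-0.9, 2.11], [0.09, 2.58], [-1.31, 4.45], [0.11, 2.69], [-2.54, 2.54]. Speed limits (rad/s): [2.39, 2.39, 3.01, 3.14, 3.14, 3.14].

INTERFACE

Orientations are given as a unit quaternion [w, x, y, z].
In Python, from station import move_pose, movel, movej, command_gripper, wait, inverse_kinematics, read_camera, camera_info, MotionError, job_done, get_time, get_joint_pos, get_qvel, get_effort, get_tcp_pos, get_ee_rot, get_ft_force, get_ft_torque, get_grip_width, get_finger_force gives the robot as it stands. Calls block until the motion is done:
- move_pose(position, orientation): joint-space move of the TCP to a pose.
- movel(position, frame=None, v=0.15, until_force=None): straight line of the TCP; frame=None keeps the orientation; v is the mean speed in m/s. With until_force (N) it stops when the force on the tool has changed by that much, and returns True; else False.
- movej(angles): joint-space move.
- command_gripper(opening): opening from 0.0 (shut) to 1.0 (fully open); the grip force is fixed at half the most; returns when the fingers have stopped.
- wait(seconds).
- inverse_kinematics(position, orientation): joint angles nearest the present ones, or None.
- read_camera(name): name is "scene" or "top"; returns the picture (400x640x3 uint8, red, green, blue); there is no depth.
- camera_info(name): a dict with "intrinsics" (3x3 intrinsics, pixels), "T" (4x4, takes a point from camera to world coordinates). Camera axes: x right, y up, looking along -z (the intrinsics and any distortion apply to the point x, -y, -z); pixel columns grow to the right and rows downward; lengths in m; the calibration is good to about 2 mm. A picture is of the moment at which its call begins. camera_info takes no time and is no camera call.
A pose or a line that the arm cannot do raises MotionError and nothing moves.
- job_done(): hands the job in; it is judged then, once.
Readings, each from a call of its own:
- get_time(): time.
- get_joint_pos(): joint angles.
- get_qvel(): joint speeds.
- get_effort(): joint torques, N m.
- get_tcp_pos(): TCP position.
- get_ee_rot(): TCP orientation.
- get_ft_force(): force on the tool from outside, world axes, zero at the start.
- get_ft_torque(): the same for the moment, N m.
- get_grip_width(): opening from 0.0 (shut) to 1.0 (fully open).
- get_finger_force(): force on a finger pad.
Only numpy, scipy, OpenCV 4.12 (cv2) and the standard library are available. Lean on these libraries where they do the work, as an engineer would, in place of code of your own. Each camera call takes 0.05 s, during which the arm holds its last target. There are 200 camera calls.

TASK

Get the test jig ready for a run: take the lid off the grease tin by its knob and set it down on the bench beside it, dip the hanging brush well into the tin and wipe it along the top of the jig's copper contact bar from the left end to the right end. Then stand every loose two-pole breaker upright in a bay of the jig, one to a bay, pushed into line with it, and only then press the jig's lever down until its latch catches and it stays down by itself. Leave the lid back on the tin, the brush on its hanger and the other things on the bench where they are.

Things in the scene. Friction and masses are not known exactly. Their poses are not given: they have to be found in the camera images.
- jig: The test jig: a grey plate 188 x 322 x 12 mm fixed on the bench; in its frame it spans x = -78 to +110, y = -207 to +115 mm. Origin on the bench; x points away from the robot, y left, z up. On it, front to rear: the copper contact bar, three bays side by side, a black contact carriage, the steel cam shaft. Along its right side: the lever, with a small sprung pawl 20 mm to its left.
- bay1 (a point): Left bay: centre of its floor, 12 mm above the bench, axes as the jig's. 43 mm wide (y) between guides 10 mm high, 62 mm long. Between bar (in front) and carriage it is 98.5 mm long (x) with the lever up, 86.5 mm with it latched: the carriage moves to the bar and pushes the breaker along. This point lies 42.5 mm behind the bar's rear face. Bays are 72 mm apart.
- bay2 (a point): Middle bay, as bay1.
- bay3 (a point): Right bay, as bay1.
- contact_bar: Copper contact bar, 10 x 230 x 18 mm, fixed across the front of the jig, along the jig's y. Origin: middle of its underside, 26 mm above the bench; its top is 44 mm above the bench.
- bar_left (a point): Point on the bar's top face, near its left end (90 mm from its middle).
- bar_right (a point): Point on the bar's top face, near its right end (90 mm from its middle).
- lever (a joint): Lever of the jig, rad: 0 raised (34 degrees above level, as found), 0.59 level and latched, 0.66 the hard stop. A spring lifts it: at the grip 3 N to move it, about 5 N when down, and 6 to 8 N from 0.4 to 0.5 where its pin cams the sprung pawl aside. From about 0.60 the pawl has snapped over the pin: let go then and it stays at about 0.59. Let go earlier and it springs up.
- lever_grip (a point): Middle of the upper side of the lever's black grip (23 mm thick, 62 mm long), 135 mm from the pivot. While the lever is up its grip points to the robot and upward; it swings down in the jig's x-z plane about the pivot's y line.
- lever_pivot (a point): The lever's pivot, 45 mm above the bench, axes as the jig's; the lever reaches from here 165 mm towards -x (to the robot).
- pawl_top (a point): Top of the pawl, 88 mm above the bench. Pushing it about 13 mm towards the robot lets a latched lever spring up again (needed only if it was latched too soon).
- grease_station: Wooden plate 90 x 210 x 10 mm (x, y, z) fixed on the bench, with the grease tin at its right (y = -60 mm) and the brush hanger at its left (y = +70 mm). Origin on the bench under the plate's middle. Behind it, at x = 0.67 to 0.78, y = 0.27 to 0.38 m, stands a fixed grey bin 165 mm high: keep the gripper's body clear of it.
- tin_rim (a point): Centre of the tin's mouth, 72 mm above the bench. The open aluminium tin is 80 mm across outside, 72 mm inside, 58 mm deep inside.
- tin_lid: Loose black lid of the tin: flange 90 mm across, 5 mm thick; below it a tapered plug 61 mm across (52 mm at its end), 8 mm deep, that hangs in the tin's mouth; on top a round knob, 26 mm across from 24 to 39 mm above the origin; its top is at 41 mm. Origin: centre of the plug's underside (8 mm below the rim when it is on). 90 g. Stands flat on the bench on its plug.
- brush: Brush, upright with bristles down, wooden handle 15 x 15 mm from 85 to 167 mm above its origin; under it a round collar 30 mm across, 80 to 85 mm above the origin, by which it hangs; below that a neck 10 mm thick, a steel ferrule 12 mm thick from 30 to 58 mm, and bristles. Origin: the bristles' end, on the axis; z up the handle. 72 g.
- brush_tip (a point): The end of the bristles. They are springy: they give up to 12 mm lengthwise, 0.5 N per mm.
- hanger (a point): Where the brush hangs, 104 mm above the bench: midway between two level prongs (6 mm thick, gap 18 mm), at their top sides; the collar's underside rests here. The prongs run along the station's x, open to -x (robot's side), their ends, 29 mm from here, turned up 7 mm; the post is 30 mm behind. Lift the brush straight up: all below the collar passes the gap. Hang it from above or from -x.
- breaker_1: White two-pole circuit breaker standing on its flat back, 36 mm wide (y); lower body x = -38 to +46 mm, 44 mm high; upper part x = -19 to +26 mm, up to 66 mm, toggles to 78 mm; a small black clip reaches to x = -46 mm near the bottom and passes under bar or carriage. Origin: on its underside. 240 g. Either end may face the bar. Two or three of them are present.
- breaker_2: White two-pole circuit breaker standing on its flat back, 36 mm wide (y); lower body x = -38 to +46 mm, 44 mm high; upper part x = -19 to +26 mm, up to 66 mm, toggles to 78 mm; a small black clip reaches to x = -46 mm near the bottom and passes under bar or carriage. Origin: on its underside. 240 g. Either end may face the bar. Two or three of them are present.
- breaker_3: White two-pole circuit breaker standing on its flat back, 36 mm wide (y); lower body x = -38 to +46 mm, 44 mm high; upper part x = -19 to +26 mm, up to 66 mm, toggles to 78 mm; a small black clip reaches to x = -46 mm near the bottom and passes under bar or carriage. Origin: on its underside. 240 g. Either end may face the bar. Two or three of them are present.
- marker: Marker pen lying on the bench, 135 mm long, 17 mm thick: to be left alone.
- black_tape: Roll of black tape lying on the bench, 63 mm across, 18 mm high: to be left alone.

How it is judged:
On the way, in this order (a step that is already met when the one before it is completed fails the run):
1. the lid is off and set down flat on the bench, clear of the tin (height (world z) of tin_lid below 0.008 m and angle between tin_lid's own z axis and vertical below 0.1 rad and horizontal distance between tin_lid and tin_rim above 0.08 m and contact force between the fingers and tin_lid below 0.1 N), for 0.2 s.
2. the held brush is dipped: its tip is at least 20 mm below the tin's rim (z of brush_tip in the frame of tin_rim below -0.02 m and horizontal distance between brush_tip and tin_rim below 0.034 m and contact force between the fingers and brush above 0.5 N), for 0.1 s.
3. the brush touches the copper bar near its left end (within 30 mm of bar_left) (contact force between brush and contact_bar above 0.3 N and distance between brush_tip and bar_left below 0.03 m), for 0.05 s.
4. the brush touches the copper bar near its right end (within 30 mm of bar_right) (contact force between brush and contact_bar above 0.3 N and distance between brush_tip and bar_right below 0.03 m), for 0.05 s.
5. every breaker stands in a bay while the lever is still up (((x of breaker_1 in the frame of bay1 between -0.02 and 0.02 m and y of breaker_1 in the frame of bay1 between -0.007 and 0.007 m and z of breaker_1 in the frame of bay1 below 0.005 m and angle between breaker_1's own z axis and vertical below 0.1 rad and angle between the x axis of breaker_1 and the x axis of bay1, either way round below 0.12 rad) or (x of breaker_1 in the frame of bay2 between -0.02 and 0.02 m and y of breaker_1 in the frame of bay2 between -0.007 and 0.007 m and z of breaker_1 in the frame of bay2 below 0.005 m and angle between breaker_1's own z axis and vertical below 0.1 rad and angle between the x axis of breaker_1 and the x axis of bay2, either way round below 0.12 rad) or (x of breaker_1 in the frame of bay3 between -0.02 and 0.02 m and y of breaker_1 in the frame of bay3 between -0.007 and 0.007 m and z of breaker_1 in the frame of bay3 below 0.005 m and angle between breaker_1's own z axis and vertical below 0.1 rad and angle between the x axis of breaker_1 and the x axis of bay3, either way round below 0.12 rad)) and ((x of breaker_2 in the frame of bay1 between -0.02 and 0.02 m and y of breaker_2 in the frame of bay1 between -0.007 and 0.007 m and z of breaker_2 in the frame of bay1 below 0.005 m and angle between breaker_2's own z axis and vertical below 0.1 rad and angle between the x axis of breaker_2 and the x axis of bay1, either way round below 0.12 rad) or (x of breaker_2 in the frame of bay2 between -0.02 and 0.02 m and y of breaker_2 in the frame of bay2 between -0.007 and 0.007 m and z of breaker_2 in the frame of bay2 below 0.005 m and angle between breaker_2's own z axis and vertical below 0.1 rad and angle between the x axis of breaker_2 and the x axis of bay2, either way round below 0.12 rad) or (x of breaker_2 in the frame of bay3 between -0.02 and 0.02 m and y of breaker_2 in the frame of bay3 between -0.007 and 0.007 m and z of breaker_2 in the frame of bay3 below 0.005 m and angle between breaker_2's own z axis and vertical below 0.1 rad and angle between the x axis of breaker_2 and the x axis of bay3, either way round below 0.12 rad)) and ((x of breaker_3 in the frame of bay1 between -0.02 and 0.02 m and y of breaker_3 in the frame of bay1 between -0.007 and 0.007 m and z of breaker_3 in the frame of bay1 below 0.005 m and angle between breaker_3's own z axis and vertical below 0.1 rad and angle between the x axis of breaker_3 and the x axis of bay1, either way round below 0.12 rad) or (x of breaker_3 in the frame of bay2 between -0.02 and 0.02 m and y of breaker_3 in the frame of bay2 between -0.007 and 0.007 m and z of breaker_3 in the frame of bay2 below 0.005 m and angle between breaker_3's own z axis and vertical below 0.1 rad and angle between the x axis of breaker_3 and the x axis of bay2, either way round below 0.12 rad) or (x of breaker_3 in the frame of bay3 between -0.02 and 0.02 m and y of breaker_3 in the frame of bay3 between -0.007 and 0.007 m and z of breaker_3 in the frame of bay3 below 0.005 m and angle between breaker_3's own z axis and vertical below 0.1 rad and angle between the x axis of breaker_3 and the x axis of bay3, either way round below 0.12 rad)) and value of joint lever below 0.15 rad and contact force between the fingers and anything else below 0.3 N), for 0.2 s.
6. the lever is down, held by its latch alone, and every breaker is in its bay (value of joint lever above 0.565 rad and ((x of breaker_1 in the frame of bay1 between -0.02 and 0.02 m and y of breaker_1 in the frame of bay1 between -0.007 and 0.007 m and z of breaker_1 in the frame of bay1 below 0.005 m and angle between breaker_1's own z axis and vertical below 0.1 rad and angle between the x axis of breaker_1 and the x axis of bay1, either way round below 0.12 rad) or (x of breaker_1 in the frame of bay2 between -0.02 and 0.02 m and y of breaker_1 in the frame of bay2 between -0.007 and 0.007 m and z of breaker_1 in the frame of bay2 below 0.005 m and angle between breaker_1's own z axis and vertical below 0.1 rad and angle between the x axis of breaker_1 and the x axis of bay2, either way round below 0.12 rad) or (x of breaker_1 in the frame of bay3 between -0.02 and 0.02 m and y of breaker_1 in the frame of bay3 between -0.007 and 0.007 m and z of breaker_1 in the frame of bay3 below 0.005 m and angle between breaker_1's own z axis and vertical below 0.1 rad and angle between the x axis of breaker_1 and the x axis of bay3, either way round below 0.12 rad)) and ((x of breaker_2 in the frame of bay1 between -0.02 and 0.02 m and y of breaker_2 in the frame of bay1 between -0.007 and 0.007 m and z of breaker_2 in the frame of bay1 below 0.005 m and angle between breaker_2's own z axis and vertical below 0.1 rad and angle between the x axis of breaker_2 and the x axis of bay1, either way round below 0.12 rad) or (x of breaker_2 in the frame of bay2 between -0.02 and 0.02 m and y of breaker_2 in the frame of bay2 between -0.007 and 0.007 m and z of breaker_2 in the frame of bay2 below 0.005 m and angle between breaker_2's own z axis and vertical below 0.1 rad and angle between the x axis of breaker_2 and the x axis of bay2, either way round below 0.12 rad) or (x of breaker_2 in the frame of bay3 between -0.02 and 0.02 m and y of breaker_2 in the frame of bay3 between -0.007 and 0.007 m and z of breaker_2 in the frame of bay3 below 0.005 m and angle between breaker_2's own z axis and vertical below 0.1 rad and angle between the x axis of breaker_2 and the x axis of bay3, either way round below 0.12 rad)) and ((x of breaker_3 in the frame of bay1 between -0.02 and 0.02 m and y of breaker_3 in the frame of bay1 between -0.007 and 0.007 m and z of breaker_3 in the frame of bay1 below 0.005 m and angle between breaker_3's own z axis and vertical below 0.1 rad and angle between the x axis of breaker_3 and the x axis of bay1, either way round below 0.12 rad) or (x of breaker_3 in the frame of bay2 between -0.02 and 0.02 m and y of breaker_3 in the frame of bay2 between -0.007 and 0.007 m and z of breaker_3 in the frame of bay2 below 0.005 m and angle between breaker_3's own z axis and vertical below 0.1 rad and angle between the x axis of breaker_3 and the x axis of bay2, either way round below 0.12 rad) or (x of breaker_3 in the frame of bay3 between -0.02 and 0.02 m and y of breaker_3 in the frame of bay3 between -0.007 and 0.007 m and z of breaker_3 in the frame of bay3 below 0.005 m and angle between breaker_3's own z axis and vertical below 0.1 rad and angle between the x axis of breaker_3 and the x axis of bay3, either way round below 0.12 rad)) and contact force between the fingers and anything else below 0.3 N), for 0.5 s.
At the end, for the whole second after the job is handed in: Lever latched (above 0.565 rad); each breaker present upright on the floor of a bay, within 7 mm of its middle line, 20 mm along it and 7 degrees; the brush hanging by its collar on the hanger; the lid level on the tin, plug in the mouth, within 9 mm of centre; nothing held (value of joint lever above 0.565 rad and ((x of breaker_1 in the frame of bay1 between -0.02 and 0.02 m and y of breaker_1 in the frame of bay1 between -0.007 and 0.007 m and z of breaker_1 in the frame of bay1 below 0.005 m and angle between breaker_1's own z axis and vertical below 0.1 rad and angle between the x axis of breaker_1 and the x axis of bay1, either way round below 0.12 rad) or (x of breaker_1 in the frame of bay2 between -0.02 and 0.02 m and y of breaker_1 in the frame of bay2 between -0.007 and 0.007 m and z of breaker_1 in the frame of bay2 below 0.005 m and angle between breaker_1's own z axis and vertical below 0.1 rad and angle between the x axis of breaker_1 and the x axis of bay2, either way round below 0.12 rad) or (x of breaker_1 in the frame of bay3 between -0.02 and 0.02 m and y of breaker_1 in the frame of bay3 between -0.007 and 0.007 m and z of breaker_1 in the frame of bay3 below 0.005 m and angle between breaker_1's own z axis and vertical below 0.1 rad and angle between the x axis of breaker_1 and the x axis of bay3, either way round below 0.12 rad)) and ((x of breaker_2 in the frame of bay1 between -0.02 and 0.02 m and y of breaker_2 in the frame of bay1 between -0.007 and 0.007 m and z of breaker_2 in the frame of bay1 below 0.005 m and angle between breaker_2's own z axis and vertical below 0.1 rad and angle between the x axis of breaker_2 and the x axis of bay1, either way round below 0.12 rad) or (x of breaker_2 in the frame of bay2 between -0.02 and 0.02 m and y of breaker_2 in the frame of bay2 between -0.007 and 0.007 m and z of breaker_2 in the frame of bay2 below 0.005 m and angle between breaker_2's own z axis and vertical below 0.1 rad and angle between the x axis of breaker_2 and the x axis of bay2, either way round below 0.12 rad) or (x of breaker_2 in the frame of bay3 between -0.02 and 0.02 m and y of breaker_2 in the frame of bay3 between -0.007 and 0.007 m and z of breaker_2 in the frame of bay3 below 0.005 m and angle between breaker_2's own z axis and vertical below 0.1 rad and angle between the x axis of breaker_2 and the x axis of bay3, either way round below 0.12 rad)) and ((x of breaker_3 in the frame of bay1 between -0.02 and 0.02 m and y of breaker_3 in the frame of bay1 between -0.007 and 0.007 m and z of breaker_3 in the frame of bay1 below 0.005 m and angle between breaker_3's own z axis and vertical below 0.1 rad and angle between the x axis of breaker_3 and the x axis of bay1, either way round below 0.12 rad) or (x of breaker_3 in the frame of bay2 between -0.02 and 0.02 m and y of breaker_3 in the frame of bay2 between -0.007 and 0.007 m and z of breaker_3 in the frame of bay2 below 0.005 m and angle between breaker_3's own z axis and vertical below 0.1 rad and angle between the x axis of breaker_3 and the x axis of bay2, either way round below 0.12 rad) or (x of breaker_3 in the frame of bay3 between -0.02 and 0.02 m and y of breaker_3 in the frame of bay3 between -0.007 and 0.007 m and z of breaker_3 in the frame of bay3 below 0.005 m and angle between breaker_3's own z axis and vertical below 0.1 rad and angle between the x axis of breaker_3 and the x axis of bay3, either way round below 0.12 rad)) and horizontal distance between brush and hanger below 0.022 m and z of brush in the frame of hanger between -0.087 and -0.073 m and angle between brush's own z axis and vertical below 0.2 rad and horizontal distance between tin_lid and tin_rim below 0.009 m and z of tin_lid in the frame of tin_rim below -0.004 m and angle between tin_lid's own z axis and vertical below 0.08 rad and linear speed of tin_lid below 0.02 m/s and linear speed of brush below 0.05 m/s); the robot touches nothing.
It fails at once if the marker or the tape are pushed away (more than 40 mm) (distance of any of marker, black_tape from where it was at the start of the episode above 0.04 m).
Of breaker_1, breaker_2, breaker_3 only 2 to 3 are there at a start; the rules pass over those that are not, and their reading is None.
At some moment in a run one of tin_lid may be knocked a few centimetres aside while the robot is not near it.
It also fails if it takes over 210 s, if anything falls off the work surface, if the arm or the gripper's body presses on something with over 40 N, if the wrist force passes 120 N, or if a joint passes its speed limit or range.

## Working session

There is one attempt and no reset: what is moved stays moved. The work goes in short steps, each a Python script; the robot and the scene stay as the last script left them, time stands still between calls to the robot, and variables do not carry over. Pictures are saved under pics/ and viewed, at most 14 in all, crops included, and the job is handed in when it is done.

```bash
ls; mkdir -p pics
python3 - <<'E'
from station import *
import cv2,numpy as np
for n in("scene","top"):
    im=read_camera(n); cv2.imwrite(f"pics/{n}0.png",im[:,:,::-1])
    i=camera_info(n); print(n,{k:(np.round(v,4).tolist() if k in("intrinsics","T") else v) for k,v in i.items()})
print(get_ee_rot(),get_time(),get_grip_width())
E
```

```text
pics
scene {'intrinsics': [[431.2697, 0.0, 317.3085], [0.0, 431.2697, 193.079], [0.0, 0.0, 1.0]], 'T': [[-0.6775, 0.3832, -0.6278, -0.314], [-0.7353, -0.3736, 0.5654, 0.7528], [-0.0179, 0.8447, 0.5349, 0.8579], [0.0, 0.0, 0.0, 1.0]]}
top {'intrinsics': [[492.5628, 0.0, 313.2548], [0.0, 492.5628, 205.0969], [0.0, 0.0, 1.0]], 'T': [[0.0226, 0.9916, -0.1274, 0.3974], [-0.9997, 0.0236, 0.0064, -0.02], [0.0093, 0.1273, 0.9918, 1.5345], [0.0, 0.0, 0.0, 1.0]]}
[-6.86229058e-04  9.77108616e-01  2.12739900e-01 -1.28738863e-04] 0.1 0.9988856089181859
```

View pics/scene0.png

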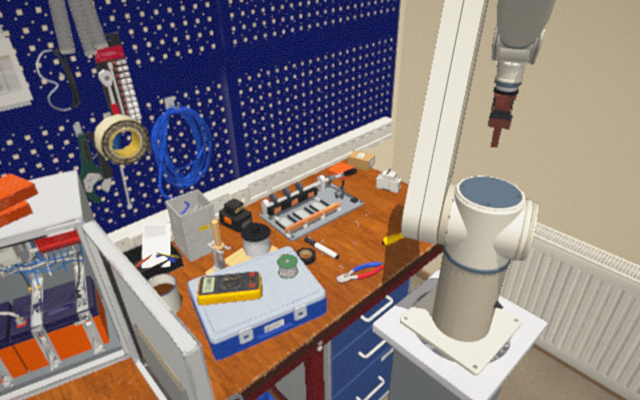

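View pics/top0.png

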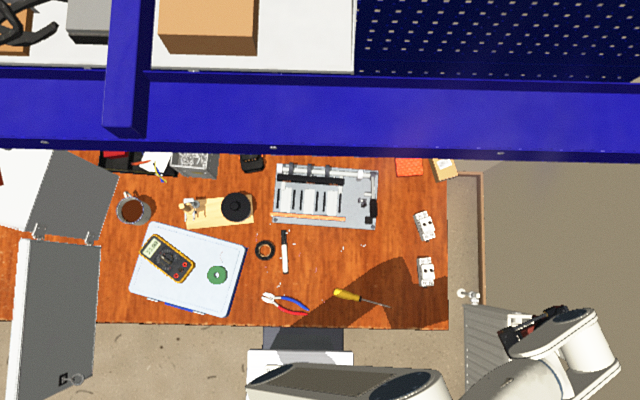

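Top view: two breakers at (425,225) and (427,271). The jig spans about (272–378, 165–228), the tin lid is at (237,207) and the brush is near (190,208). I'll zoom in next.

```bash
cat > h.py <<'E'
from station import *
import cv2,numpy as np
def cam(n):
    i=camera_info(n); return i["intrinsics"],i["T"]
def p2w(n,u,v,z):
    K,T=cam(n); d=np.linalg.inv(K)@[u,v,1]; d=T[:3,:3]@[d[0],-d[1],-d[2]]; o=T[:3,3]
    return o+d*(z-o[2])/d[2]
def w2p(n,p):
    K,T=cam(n); q=np.linalg.inv(T)@[*p,1]; q=K@[q[0],-q[1],-q[2]]; return q[:2]/q[2]
def snap(n): return np.ascontiguousarray(read_camera(n)[:,:,::-1])
def crop(im,x0,y0,x1,y1,s): return cv2.resize(im[y0:y1,x0:x1],None,fx=s,fy=s,interpolation=cv2.INTER_CUBIC)
E
python3 - <<'E'
from h import *
print(camera_info("top").keys())
t=cv2.imread("pics/top0.png");s=cv2.imread("pics/scene0.png")
a=crop(t,170,145,302,240,6); b=crop(t,265,150,385,235,6); cv2.imwrite("pics/a.png",a[:,:792]);
cv2.imwrite("pics/b.png",b)
c=crop(t,400,200,460,300,5); d=crop(s,130,150,300,250,4)[:,:] 
d=crop(s,190,150,400,275,3); d2=np.zeros((500,800,3),np.uint8); d2[:375,:470]=d[:,:470]; d2[:, 480:780]=c; cv2.imwrite("pics/c.png",d2)
E
```

```text
dict_keys(['intrinsics', 'T'])
```

View pics/a.png

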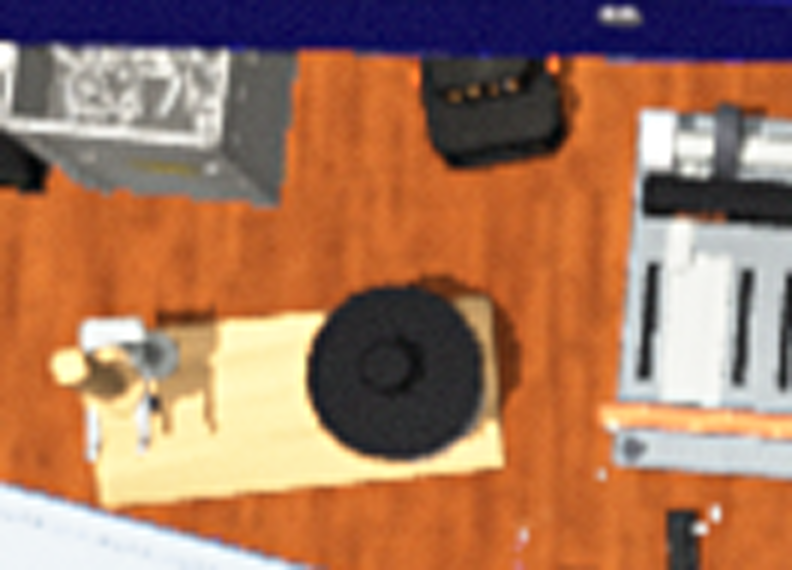

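View pics/b.png

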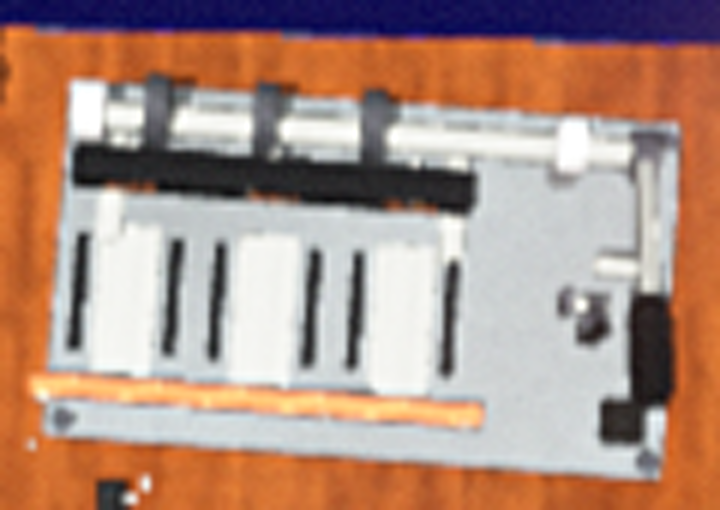

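View pics/c.png

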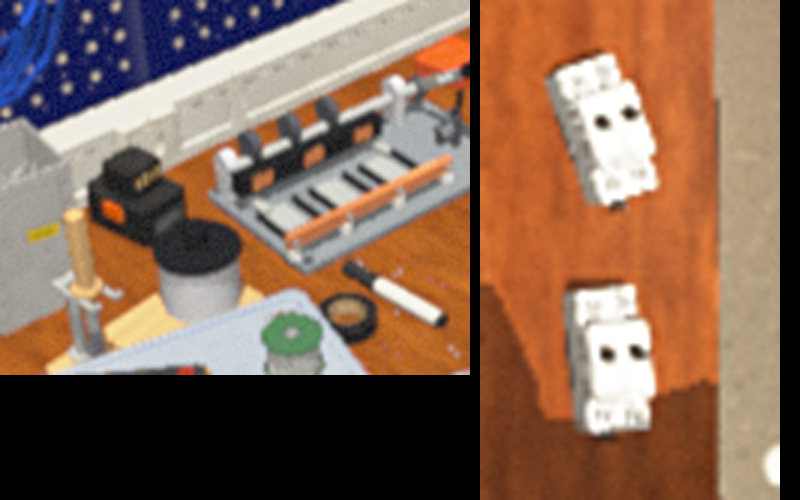

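The crops show the lid centre near (235.8,207) and the knob (234.7,206). The hanging brush has its handle top near (181,206). The jig bar runs (271–346, 213–219), and only two breakers are present, with empty bays. Now to measure by masks.

```bash
cat > meas.py <<'E'
from h import *
t=cv2.imread("pics/top0.png"); hsv=cv2.cvtColor(t,cv2.COLOR_BGR2HSV); H,S,V=cv2.split(hsv)
def region(m,x0,y0,x1,y1):
    o=np.zeros(m.shape,np.uint8); o[y0:y1,x0:x1]=m[y0:y1,x0:x1].astype(np.uint8)*255; return o
def big(m):
    c=cv2.findContours(m,cv2.RETR_EXTERNAL,cv2.CHAIN_APPROX_NONE)[0]; return max(c,key=cv2.contourArea)
f=lambda p:np.round(p,4).tolist()
if __name__=="__main__":
    c=big(region(V<75,215,185,258,230)); e=cv2.fitEllipse(c); print("lid",e,f(p2w("top",*e[0],.0745)))
    print("knob",f(p2w("top",388/6+170,366/6+145,.105)))
    # copper bar
    m=region((H>5)&(H<18)&(S>60)&(S<190)&(V>190),266,205,350,225)
    c=big(m); r=cv2.boxPoints(cv2.minAreaRect(c)); print("bar box",f(r)); print([f(p2w("top",*p,.044)) for p in r])
    # plate corners
    for n,p in dict(TL=(70,80),TR=(680,122),BR=(660,478),BL=(42,435)).items(): print(n,f(p2w("top",p[0]/6+265,p[1]/6+150,.012)))
    ca=big(region(V<60,272,165,350,195)); r=cv2.boxPoints(cv2.minAreaRect(ca)); print("carr",[f(p2w("top",*p,.05)) for p in r])
    g=(635+15)/6+265; print("lever grip",f(p2w("top",650/6+265,350/6+150,.12)))
    for n,p in dict(BL=(103,505),BR=(503,467),TR=(488,295)).items(): print("wood",n,f(p2w("top",p[0]/6+170,p[1]/6+145,.01)))
    print("handle top",f(p2w("top",68/6+170,365/6+145,.191)))
    m=((S<60)&(V>150))
    for n,b in dict(b1=(408,205,440,245),b2=(410,250,442,290)).items():
        c=big(region(m,*b)); r=cv2.minAreaRect(c); print(n,r,[f(p2w("top",*p,.03)) for p in cv2.boxPoints(r)])
    for n,q in dict(t1=((603,122),(630,113)),t2=((607,354),(638,352))).items():
        print(n,[f(p2w("top",(a-480)/5+400,b/5+200,.074)) for a,b in q])
    s=w2p("scene",[0,0,0])
    for n,p in dict(tape=(265,250),m1=(284,232),m2=(285,272),spot=(345,262)).items(): print(n,f(p2w("top",*p,.01)))
E
python3 meas.py
```

```text
lid ((235.567138671875, 206.6392059326172), (27.858234405517578, 27.977781295776367), 92.7076644897461) [0.5749, 0.2022, 0.0745]
knob [0.573, 0.2003, 0.105]
bar box [[267.97100830078125, 205.22079467773438], [344.0711975097656, 201.0509033203125], [345.106201171875, 219.9394073486328], [269.0060119628906, 224.1092987060547]]
[[0.5853, 0.1084, 0.044], [0.6036, -0.1234, 0.044], [0.5457, -0.1274, 0.044], [0.5276, 0.1033, 0.044]]
TL [0.7228, 0.0884, 0.012]
TR [0.7082, -0.2322, 0.012]
BR [0.5208, -0.2229, 0.012]
BL [0.5356, 0.0969, 0.012]
carr [[0.6629, 0.0835, 0.05], [0.6847, 0.0825, 0.05], [0.673, -0.1199, 0.05], [0.6512, -0.1185, 0.05]]
lever grip [0.5738, -0.2033, 0.12]
wood BL [0.509, 0.3585, 0.01]
wood BR [0.5334, 0.1533, 0.01]
wood TR [0.6231, 0.1645, 0.01]
handle top [0.5594, 0.3331, 0.191]
b1 ((424.9500427246094, 225.3500213623047), (28.460494995117188, 15.495159149169922), 71.56504821777344) [[0.5695, -0.3376, 0.03], [0.5857, -0.383, 0.03], [0.5031, -0.41, 0.03], [0.4871, -0.3648, 0.03]]
b2 ((426.5773620605469, 271.33721923828125), (28.61781883239746, 14.213390350341797), 83.41805267333984) [[0.4362, -0.3517, 0.03], [0.4421, -0.3948, 0.03], [0.3567, -0.404, 0.03], [0.3509, -0.3612, 0.03]]
t1 [[0.535, -0.3625, 0.074], [0.5407, -0.3787, 0.074]]
t2 [[0.3979, -0.364, 0.074], [0.3994, -0.3823, 0.074]]
tape [0.4503, 0.1157, 0.01]
m1 [0.5071, 0.0589, 0.01]
m2 [0.3845, 0.0521, 0.01]
spot [0.4191, -0.1314, 0.01]
```

```bash
cat >> h.py <<'E'
from scipy.spatial.transform import Rotation as R
TIN=np.array([.574,.2015]); SY=.118; HANG=TIN+.13*np.array([-np.sin(SY),np.cos(SY)])
SPOT=np.array([.42,-.13]); JY=-.046
def quat(yaw):
    "tool down, fingers closing along the y axis of a frame with this yaw"
    c,s=np.cos(yaw),np.sin(yaw); z=[0,0,-1.]; y=[-s,c,0]; M=np.array([np.cross(y,z),y,z]).T
    q=R.from_matrix(M).as_quat(); return q[[3,0,1,2]]
def best(p,yaw):
    o=[]
    for k in(0,np.pi):
        q=quat(yaw+k); j=inverse_kinematics(list(p),list(q))
        if j is not None:o.append((abs(j[5]),list(q)))
    return min(o)[1]
def hover(xy,z,yaw):
    p=get_tcp_pos()
    if p[2]<z-.005: movel([p[0],p[1],z],v=.25)
    t=[*xy,z]; q=best(t,yaw); move_pose(t,q); return q
def L(xy,z,v=.15,**k): return movel([xy[0],xy[1],z],v=v,**k)
def st(): print("t",round(get_time(),1),"tcp",np.round(get_tcp_pos(),4),"w",round(get_grip_width()*88,1),"F",np.round(get_ft_force(),1),"ff",np.round(get_finger_force(),1))
E
python3 - <<'E'
from h import *
f=lambda p:np.round(p,4)
a=p2w("top",35/6+265,376/6+150,.044);b=p2w("top",483/6+265,402/6+150,.044); print("bar rear",f(a),f(b),f((a+b)/2), np.linalg.norm(a-b))
a=p2w("top",40/6+265,398/6+150,.044);b=p2w("top",480/6+265,427/6+150,.044); print("bar front",f(a),f(b))
hover(TIN,.2,SY); L(TIN,.08,v=.1); st()
command_gripper(.15); st()
L(TIN,.16,v=.1); st()
hover(SPOT,.16,0); L(SPOT,.03,v=.15); print(L(SPOT,.012,v=.03,until_force=3)); st()
command_gripper(.6); L(SPOT,.12); st()
cv2.imwrite("pics/s1.png",snap("scene"))
E
```

```text
bar rear [0.5626 0.099  0.044 ] [ 0.5547 -0.1285  0.044 ] [ 0.5587 -0.0148  0.044 ] 0.2275872055300526
bar front [0.5515 0.096  0.044 ] [ 0.542  -0.1272  0.044 ]
t 4.4 tcp [0.5745 0.2017 0.0807] w 88.1 F [-0.2 -0.3  0.6] ff 0.0
t 5.4 tcp [0.574  0.2016 0.08  ] w 24.8 F [0.6 0.9 0.5] ff 30.0
t 6.3 tcp [0.5735 0.2013 0.1594] w 25.3 F [ 0.7 -1.2 -1.7] ff 30.0
True
t 10.1 tcp [ 0.4201 -0.1301  0.0154] w 25.2 F [ 0.4  0.2 -0.6] ff 30.0
t 11.5 tcp [ 0.4196 -0.1299  0.1196] w 53.2 F [ 0.4 -0.6  0.4] ff 0.0
```

Run:
```python
from h import *
f=lambda p:np.round(p,4)
for n,a in dict(b1=((77,290),(173,297)),b2=((215,300),(312,308)),b3=((355,308),(450,318))).items():
    print(n,f(np.mean([p2w("top",x/6+265,y/6+150,.022) for x,y in a],0)))
s=snap("top"); cv2.imwrite("pics/t1.png",s)
P=(HANG+[.5594,.3331])/2
hover(P,.26,SY); L(P,.145,v=.12); st(); command_gripper(.0); st()
L(P,.27,v=.12); st()
L(TIN,.27,v=.2); L(TIN,.15,v=.15); wait(.3); st(); L(TIN,.27,v=.15)
im=np.vstack([crop(snap("scene"),190,130,400,275,3),crop(s,215,150,425,290,3)])
cv2.imwrite("pics/s2.png",cv2.resize(im,None,fx=.7,fy=.7))
```

```text
b1 [0.609  0.0557 0.022 ]
b2 [ 0.6053 -0.0159  0.022 ]
b3 [ 0.6023 -0.0878  0.022 ]
t 15.5 tcp [0.5596 0.3322 0.1459] w 52.7 F [-0.2 -0.1 -0.5] ff 0.0
t 16.2 tcp [0.5591 0.3319 0.1451] w 14.8 F [-0.3  0.5  0.6] ff 30.0
t 17.4 tcp [0.5586 0.3316 0.269 ] w 15.0 F [-0.3  0.3 -1.5] ff 30.0
t 19.4 tcp [0.5743 0.2016 0.1507] w 15.3 F [ 0.7 -0.5 -0.6] ff 30.0
```

View pics/s2.png

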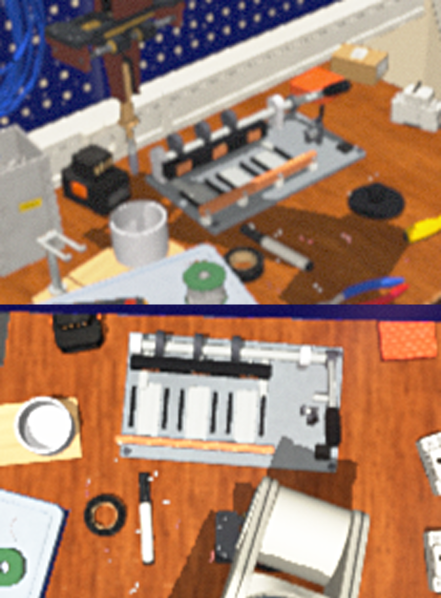

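The brush is held and the lid lies flat on the bench. Next I'll wipe the bar and rehang the brush.

```bash
cat >> h.py <<'E'
JX=np.array([np.cos(JY),np.sin(JY)]); JYV=np.array([-np.sin(JY),np.cos(JY)])
BAY2=np.array([.603,-.0163]); BAR=np.array([.5545,-.015])
E
python3 - <<'E'
from h import *
a=BAR+.088*JYV; b=BAR-.092*JYV
L(a,.27,v=.25); L(a,.18,v=.2); print(L(a,.159,v=.04)); wait(.15); st()
for k in(.25,.5,.75,1): L(a+(b-a)*k,.159,v=.08); st()
wait(.15); L(b,.27,v=.2)
im=snap("scene")
P=np.array([.5589,.3317]); L(P,.27,v=.25); wait(.3); i2=snap("scene")
L(P,.16,v=.1); L(P,.1455,v=.03); st(); i3=snap("scene")
cv2.imwrite("pics/s3.png",np.hstack([crop(i,180,110,270,270,3) for i in(i2,i3)]))
E
```

```text
False
t 22.5 tcp [0.5589 0.0729 0.1594] w 14.9 F [1.6 0.6 2.8] ff 30.0
t 23.2 tcp [0.5562 0.0269 0.1589] w 14.7 F [ 0.1 -2.8  3.4] ff 30.0
t 23.9 tcp [ 0.5544 -0.0179  0.159 ] w 14.8 F [-0.8 -2.4  2.8] ff 30.0
t 24.7 tcp [ 0.5523 -0.0629  0.159 ] w 14.9 F [-0.2 -2.3  4. ] ff 30.0
t 25.4 tcp [ 0.5503 -0.1079  0.1591] w 15.3 F [-0.8 -2.5  3.3] ff 30.0
t 30.4 tcp [0.5588 0.3317 0.1452] w 14.9 F [ 0.1 -0.6 -1.5] ff 30.0
```

View pics/s3.png

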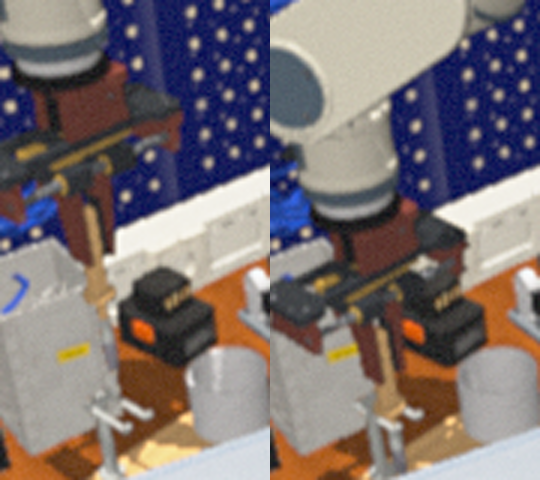

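The brush leans slightly in the grip, but its collar is at the prongs. I'll release it and verify.

Run:
```python
from h import *
P=np.array([.5589,.3317]); print(L(P,.142,v=.02,until_force=1.0)); st()
command_gripper(.5); wait(.3); L(P,.26,v=.12); 
O=np.array([.5379,-.3706]); hover(O,.2,.33)
i=snap("scene"); t=snap("top"); cv2.imwrite("pics/t4.png",t)
cv2.imwrite("pics/s4.png",np.hstack([crop(i,190,190,290,270,4),crop(t,170,170,260,250,4)]))
st()
```

```text
True
t 30.7 tcp [0.5592 0.3318 0.1449] w 15.0 F [-1.7 -0.4  5.6] ff 30.0
t 35.3 tcp [ 0.5383 -0.37    0.2001] w 44.4 F [ 0.4 -0.5  0. ] ff 0.0
```

View pics/s4.png

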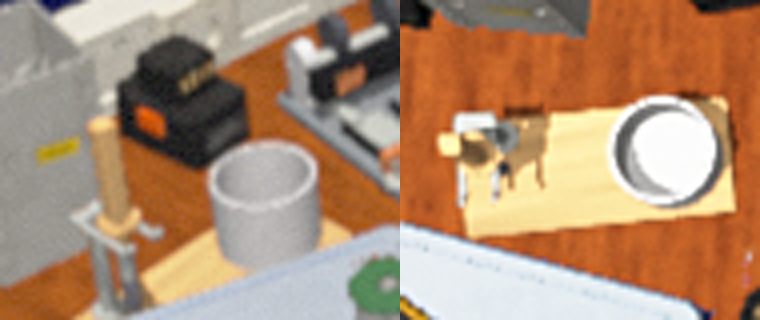

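The brush hangs as it did at the start. Now the first breaker goes into bay 1.

```bash
cat >> h.py <<'E'
def place(O,yaw,bay):
    hover(O,.15,yaw); command_gripper(.75); L(O,.033,v=.1); command_gripper(.2); st()
    L(O,.2,v=.15); hover(bay,.2,JY); L(bay,.1,v=.15); st(); L(bay,.06,v=.06)
    print("contact",L(bay,.041,v=.025,until_force=4)); st()
E
python3 - <<'E'
from h import *
place(np.array([.5379,-.3706]),.33,BAY2+.072*JYV+.006*JX)
i=snap("scene"); t=snap("top")
cv2.imwrite("pics/s5.png",np.hstack([crop(i,230,150,330,250,4),crop(t,265,150,365,250,4)]))
E
```

```text
t 38.1 tcp [ 0.538  -0.3706  0.0331] w 35.0 F [0.5 0.4 2.2] ff 29.9
t 42.0 tcp [0.613  0.0552 0.1007] w 35.3 F [-0.2 -0.2 -2.9] ff 29.9
contact True
t 43.4 tcp [0.6122 0.0552 0.0449] w 35.5 F [ 0.4 -0.6  2.7] ff 30.0
```

View pics/s5.png

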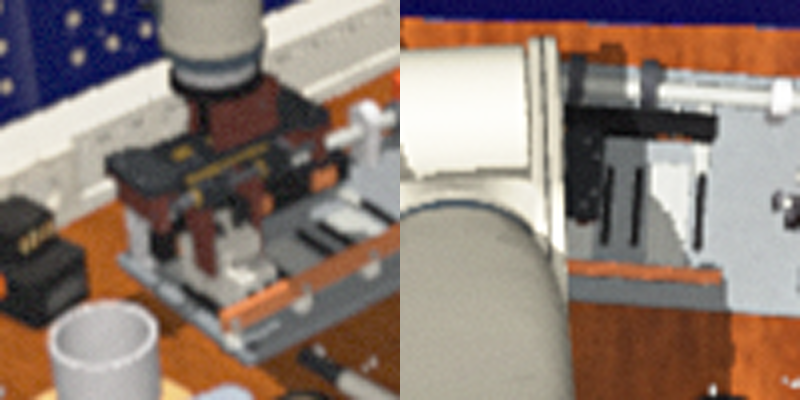

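Contact came exactly at floor height (TCP 0.045), so the breaker is seated between bar and carriage. I'll release it and fetch the second.

Run:
```python
from h import *
p=get_tcp_pos(); command_gripper(.58); L(p[:2],.2,v=.12)
place(np.array([.3987,-.3732]),.095,BAY2+.006*JX)
p=get_tcp_pos(); 
if p[2]<.048:
    command_gripper(.58); L(p[:2],.2,v=.12)
hover([.45,-.3],.25,0)
i=snap("scene"); t=snap("top"); cv2.imwrite("pics/t6.png",t); st()
cv2.imwrite("pics/s6.png",np.hstack([crop(i,250,160,350,250,4),crop(t,268,155,368,245,4)]))
```

```text
t 49.7 tcp [ 0.3987 -0.3732  0.0331] w 35.1 F [0.5 1.2 2.3] ff 30.0
t 53.3 tcp [ 0.6097 -0.0169  0.1007] w 35.5 F [ 0.3 -0.2 -1.3] ff 30.0
contact True
t 54.7 tcp [ 0.6089 -0.0165  0.0449] w 35.1 F [-0.2  0.5  2.3] ff 30.0
t 58.3 tcp [ 0.4508 -0.2992  0.2498] w 51.0 F [ 0.8 -0.1 -0.3] ff 0.0
```

View pics/s6.png

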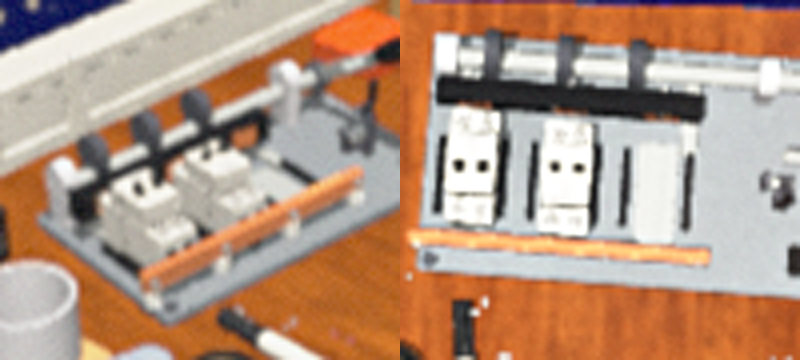

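Both breakers are standing in bays 1 and 2, between the guides. Now the lever: locate it and press it.

Run:
```python
from h import *
f=lambda p:np.round(p,4)
print("shaft",f(p2w("top",640/6+265,150/6+150,.045)),"pawl",f(p2w("top",583/6+265,305/6+150,.088)),"griprear",f(p2w("top",652/6+265,295/6+150,.11)),"lever arm",f(p2w("top",650/6+265,200/6+150,.08)))
G=p2w("top",653/6+265,348/6+150,.123)[:2]; print(f(G))
piv=G+.109*JX-.003*JYV; print("pivot",f(piv))
def pt(q,r=.147):
    a=.593-q; s=-r*np.cos(a)+.0115*np.sin(a); return piv+s*JX, .045+r*np.sin(a)+.0115*np.cos(a)
command_gripper(0)
xy,z=pt(0); hover(xy,.25,JY+np.pi/2); L(xy,z+.02,v=.15)
print(L(xy,z-.012,v=.03,until_force=2),"expected z",round(z,4)); st()
i=snap("scene");t=snap("top")
cv2.imwrite("pics/s7.png",np.hstack([crop(i,310,140,390,220,5),crop(t,330,150,410,230,5)]))
```

```text
shaft [ 0.6864 -0.2071  0.045 ] pawl [ 0.5995 -0.1741  0.088 ] griprear [ 0.6021 -0.2053  0.11  ] lever arm [ 0.6543 -0.2079  0.08  ]
[ 0.5745 -0.2043]
pivot [ 0.6832 -0.2123]
True expected z 0.1367
t 61.8 tcp [ 0.5674 -0.2069  0.1387] w 0.4 F [ 1.2  0.  -0.2] ff 0.6
```

View pics/s7.png

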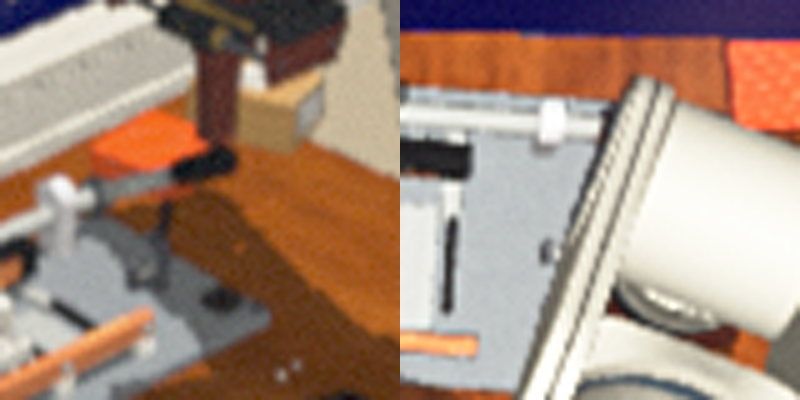

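The fingertips sit on the grip, clear of the pawl. Now to press along the arc.

Run:
```python
from h import *
piv=np.array([.6832,-.2123])
def pt(q,r=.147):
    a=.593-q; s=-r*np.cos(a)+.0115*np.sin(a); return piv+s*JX, .045+r*np.sin(a)+.0115*np.cos(a)
for q in(.1,.2,.3,.4,.5,.56,.6,.63,.65):
    L(*pt(q),v=.06); print(q,get_tcp_pos()[2].round(4),np.round(get_ft_force(),1))
xy,z=pt(.65); print(L(xy,z-.008,v=.02,until_force=12)); st()
wait(.2); L(xy,.2,v=.12); wait(.7)
hover([.45,-.3],.25,0); command_gripper(.8)
i=snap("scene");t=snap("top");cv2.imwrite("pics/t8.png",t); st()
cv2.imwrite("pics/s8.png",np.hstack([crop(i,255,140,395,250,3),crop(t,268,150,398,260,3)]))
```

```text
0.1 0.1243 [0.2 0.  1.9]
0.2 0.1115 [-0.9  1.2  2.1]
0.3 0.098 [ 0.1 -0.4  3.6]
0.4 0.0846 [1.2 0.3 6.1]
0.5 0.0697 [ 1.8 -0.7  2.8]
0.56 0.0607 [-0.6  0.1 -0.2]
0.6 0.0554 [-0.5 -0.4  3.5]
0.63 0.0512 [0.5 0.5 3.3]
0.65 0.0482 [ 0.2 -0.4  4.3]
True
t 65.2 tcp [ 0.5362 -0.2056  0.0467] w 0.8 F [-3.7  0.9 14. ] ff 7.2
t 70.3 tcp [ 0.45 -0.3   0.25] w 70.1 F [0.4 0.5 0. ] ff 0.0
```

View pics/s8.png

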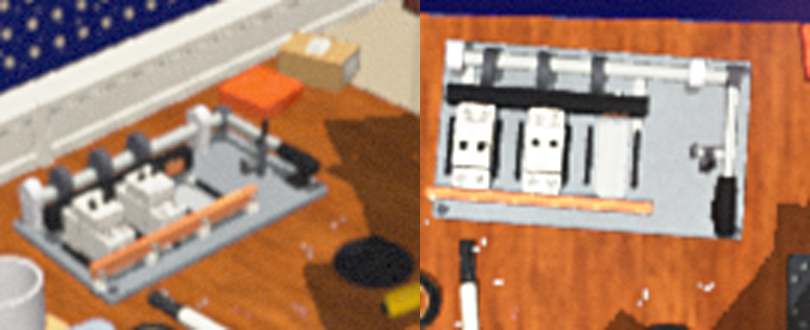

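The lever stays down and both breakers are in line. In the scene view the lid is near (378,227). I'll measure it from both cameras.

Run:
```python
from h import *
hover([.45,-.42],.25,0)
f=lambda p:np.round(p,4)
i=snap("scene");t=snap("top"); st()
print("expected px",w2p("scene",[*SPOT,.011]),w2p("top",[*SPOT,.011]))
for n,im,b in(("scene",i,(345,195,420,260)),("top",t,(300,235,390,300))):
    m=np.zeros(im.shape[:2],np.uint8); x0,y0,x1,y1=b; m[y0:y1,x0:x1]=(im[y0:y1,x0:x1].max(2)<48)*255
    for c in cv2.findContours(m,cv2.RETR_EXTERNAL,cv2.CHAIN_APPROX_NONE)[0]:
        if cv2.contourArea(c)>150: e=cv2.fitEllipse(cv2.convexHull(c)); print(n,cv2.contourArea(c),np.round(e[0],1),np.round(e[1],1),f(p2w(n,*e[0],.011)))
cv2.imwrite("pics/s9.png",np.hstack([crop(i,330,190,430,270,4),crop(t,290,220,390,300,4)]))
```

```text
t 71.0 tcp [ 0.4498 -0.4191  0.2497] w 70.6 F [ 0.  -0.6  0.2] ff 0.0
expected px [368.30014353 224.92247773] [344.56780391 261.70279657]
scene 298.0 [379.  227.1] [16.  25.9] [ 0.3881 -0.146   0.011 ]
top 592.5 [350.1 272.1] [28.1 28.4] [ 0.3888 -0.1475  0.011 ]
```

View pics/s9.png

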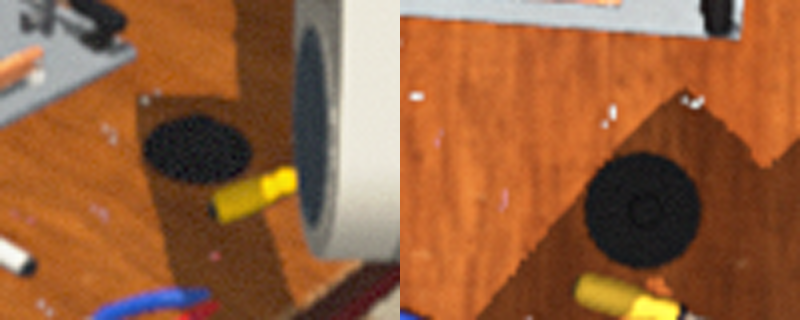

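The lid has been knocked to about (0.3885,-0.147) and lies flat; the two views agree. I'll pick it up and put it back on the tin.

Run:
```python
from h import *
A=np.array([.3885,-.147]); hover(A,.15,0); L(A,.017,v=.1); st(); command_gripper(.15); st()
L(A,.2,v=.15); L(TIN,.2,v=.25); L(TIN,.1,v=.12); print(L(TIN,.077,v=.02,until_force=3)); st()
command_gripper(.6); wait(.2); L(TIN,.2,v=.12); st()
hover([.45,-.35],.25,0)
i=snap("scene");t=snap("top")
m=np.zeros(t.shape[:2],np.uint8); m[185:230,215:258]=(t[185:230,215:258].max(2)<75)*255
c=max(cv2.findContours(m,cv2.RETR_EXTERNAL,cv2.CHAIN_APPROX_NONE)[0],key=cv2.contourArea); e=cv2.fitEllipse(c); print(e,p2w("top",*e[0],.0745))
cv2.imwrite("pics/s10.png",np.vstack([crop(i,190,140,400,270,3),crop(t,170,150,380,260,3)])[:, :600])
```

```text
t 73.6 tcp [ 0.3889 -0.1472  0.0174] w 70.3 F [-0.4  0.8 -0.1] ff 0.0
t 74.3 tcp [ 0.3885 -0.147   0.017 ] w 25.2 F [-0.1 -0.3  1.2] ff 30.0
True
t 79.3 tcp [0.5739 0.2014 0.0811] w 25.1 F [-0.9  0.1  4.1] ff 30.0
t 81.3 tcp [0.5735 0.2013 0.1991] w 53.0 F [ 0.1  0.1 -0.1] ff 0.0
((236.14085388183594, 206.791259765625), (27.4512882232666, 28.13705062866211), 65.43502807617188) [0.5744372  0.20048359 0.0745    ]
```

```bash
python3 -c "
import cv2;i=cv2.imread('pics/s10.png');cv2.imwrite('pics/s10v.png',cv2.resize(i,None,fx=.82,fy=.82))"
```

```text
(no output)
```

View pics/s10v.png

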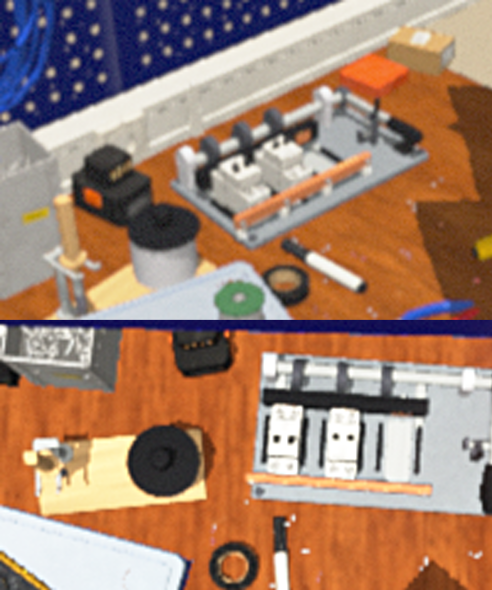

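The lid is level on the tin (within 2 mm), the brush hangs, the breakers are in their bays and the lever is latched. I'll hand the job in.

```bash
python3 -c "
from station import *
print(job_done())"
```

```text
the job is handed in; nothing more can be done
None
```

I handed the job in at about 82 s on the robot's clock; the hand-in returned no verdict. The bar is wiped, both breakers found stand in bays 1 and 2, the lever is latched, the brush is on its hanger, and the lid, knocked a few centimetres on the way, is back on the tin.

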